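Push the slide case home into the reader's corner fence

ROBOT

A 6-joint arm with a two-finger parallel gripper is mounted at the origin on the work surface. World frame = base frame: x ahead of the robot, y to its left, z up, the work surface at z = 0. Lengths are in mm, angles in rad, forces in N, time in s.
With the tool pointing down it reaches from about 375 to 825 mm from the base axis. Payload 5.5 kg.
Tool frame: the origin (TCP) lies midway between the tips of the shut fingers; the grasp point (between the pads) lies 19 mm behind it; z points along the fingers, y is the line along which they close (so a half turn about z gives the same grasp; the last joint's range is limited). The gripper opens to 85 mm and grips with 20 to 120 N. Pads are 22 mm wide; open, the fingers measure 114 mm over their backs; the gripper's body (76 mm by 85 mm) begins 54 mm behind the grasp point. The pads swing forward as they close: fully open they stand 13 mm farther back than shut.
Start: joints at [1.305, 0.314, -0.047, 1.21, 0, 1.571], TCP at [157.605, 578.926, 231.299] pointing down, gripper open.
Joint ranges: [-2.67, 2.67], [-0.69, 1.73], [-1.03, 1.25], [-2.08, 2.16], [-1.42, 1.45], [-3.14, 3.14]. Speed limits (rad/s): [2.39, 2.39, 3.01, 3.14, 3.14, 3.14].

INTERFACE

Orientations are given as a unit quaternion [x, y, z, w].
In Python, from cell import * gives the robot as it stands. The module is installed in compiled form; this text tells all that it offers.
- The arm moves only by the tool servo_tool, never from a script. Its arguments are lists of equal length, an entry for each row: "jaw": the opening, from -1 (shut) to 1 (fully open); "slide": the shift along the tool's x, y, z in cm, a list of three; "yaw": the turn about the tool's z in rad. In form: {"jaw": [jaw, ...], "slide": [[tx, ty, tz], ...], "yaw": [yaw, ...]}. A call has 1 to 12 rows; each row shifts and turns the commanded pose from where the row before left it, along the tool's axes as they then stand; what a row does not reach is not made up. A row lasts 1/10 s, in which the tool goes at most 50 mm and 8.59 degrees, less where a joint would pass 70% of its speed; a pose out of reach is approached as far as the arm can. A call is refused whole if a number of a shift passes 5 or a number of a turn 0.15, either way. A call with a gripper value outside its range is refused whole. The fingers move at their own pace and stop on an object; "squeeze" is the grip in N (left out, the last holds). Time passes only in rows, so rows that do not move let the fingers close. It gives the time, the measured TCP pose, the force, the opening and the grip force at its end, in the units of the state.
- state(): the state, without advancing time (a new reading comes with each control period).
- grab_frame(name): name is "scene" or "top" or "wrist"; returns the picture (480x640x3 uint8, red, green, blue); there is no depth.
- camera_info(name): a dict with "camera_matrix" (3x3 intrinsics, pixels), "camera_from_world" (4x4, takes a point from world to camera coordinates). Camera axes: x right, y down, z forward; pixel columns grow to the right and rows downward; lengths in mm; the calibration is good to about 2 mm. A picture is of the moment at which its call begins: read the wrist's pose just before it. camera_info takes no time and is no camera call; for the wrist camera it gives the pose at the moment of the call.
- close_job(): hands the job in; it is judged then, once.
The state is a dict: "time": time; "q": joint angles; "qvel": joint speeds; "joint_efforts": joint torques, N m; "ee_pos": TCP position; "ee_rot": TCP orientation; "contact_force": force on the tool from outside, world axes, zero at the start; "torque": the same for the moment, N m; "grip_width": opening from 0.0 (shut) to 1.0 (fully open); "gripper_force": force on a finger pad.
Only numpy, scipy, OpenCV 4.12 (cv2) and the standard library are available. Lean on these libraries where they do the work, as an engineer would, in place of code of your own. Each camera call takes 0.05 s, during which the arm holds its last target. There are 200 camera calls.

TASK

Push the wooden slide case along the bench with the outside of the fingers, without gripping or lifting it, until it sits squarely home in the inside corner of the aluminium fence: its long side flush against the long bar and its labelled end flush against the short bar with the label reader. Use steady pushes rather than knocks, keep the case flat on the bench, and leave the flask, the stain bottle and the carton where they stand. Leave the case at rest there.

Things in the scene. Friction and masses are not known exactly. Their poses are not given: they have to be found in the camera images.
- slide_case: Closed wooden slide case: plain flat box 100 mm (its x) by 140 mm (its y) by 40 mm high, 0.3 to 0.65 kg, loose, sliding takes about 1.5 to 4.5 N. Origin: centre of its underside. White paper strip on its +y end, paper card on its lid. Starts inside the open side of the fence, its origin 6 to 11 cm (along dock x) and 7 to 19 cm (along dock y) short of home, turned up to 0.3 rad from the fence.
- dock: L-shaped aluminium fence fixed to the bench; place and yaw (within 0.2 rad) vary. Origin: inside corner, at bench height. Inner face of the long bar is its plane x = 0, from y = 0 to -300 mm; inner face of the short bar is its plane y = 0, from x = 0 to -90 mm. Bars 14 mm thick, 26 mm high, lying on the +x and +y sides of these faces.
- dock_home (a point): Point on the bench where the case's origin lies when it is fully home (x -50, y -70 mm from the dock's origin); axes parallel to the dock's, and then to the case's.
- reader_top (a point): Centre of the top of the white label reader, a fixed block 56 (x) by 48 (y) by 70 mm high just outside the short bar; axes as the dock's.
- flask: Conical glass flask, 72 mm across the foot, 104 mm high, loose, standing outside the fence beyond the long bar. Origin: centre of its underside. Bystander.
- stain_bottle: Amber bottle with black cap, 42 mm across, 85 mm high, loose, standing to the +y side of the reader. Origin: centre of its underside. Bystander.
- carton: Small cardboard carton 60 x 45 x 45 mm high, loose, standing off the open (-y) end of the fence. Origin: centre of its underside. Bystander.
There are look-alikes about, which are no part of the job. What is meant by the slide_case is not blue, and is the smaller of those in its own colour.

How it is judged:
By the outcome, as a careful person would: the job done as asked, in the order asked, and still so for the second after the job is handed in, with the robot touching nothing.
It also fails if it takes over 51 s, if anything falls off the work surface, if the arm or the gripper's body presses on something with over 40 N, if the wrist force passes 120 N, or if a joint passes its speed limit or range.

## Working session

There is one attempt and no reset: what is moved stays moved. The work goes in short steps, Python scripts to look and compute and a tool call to move; the robot and the scene stay as the last step left them, time stands still between calls to the robot, and variables do not carry over. Pictures are saved under pics/ and viewed, at most 10 in all, crops included, and the job is handed in when it is done.

Besides the shell and the picture viewer there is one more tool, called after "Request:" as a command line: name --pt "numbers of a row" for each row, then --argument value for the rest. servo_tool: Moves the arm, as the interface text tells. Its arguments: {"type":"object","properties":{"jaw":{"type":"array","items":{"type":"number"}},"slide":{"type":"array","items":{"type":"array","items":{"type":"number"}}},"yaw":{"type":"array","items":{"type":"number"}},"squeeze":{"type":"number"}},"required":["jaw","slide","yaw"]}

```bash
mkdir -p pics; python3 - <<'E'
from cell import *
import cv2
for n in("top","scene"):
    f=grab_frame(n); cv2.imwrite(f"pics/{n}0.png",f[:,:,::-1])
    c=camera_info(n); print(n,c["camera_matrix"],c["camera_from_world"])
s=state(); print(s)
E
```

```text
top [[568.9099486    0.         307.89563202]
 [  0.         568.9099486  239.53521397]
 [  0.           0.           1.        ]] [[ 2.74767993e-02 -9.99617738e-01 -3.06643909e-03 -8.76773745e+00]
 [-9.97760793e-01 -2.72383695e-02 -6.10857671e-02  5.42751523e+02]
 [ 6.09788916e-02  4.73801406e-03 -9.98127810e-01  1.21993304e+03]
 [ 0.00000000e+00  0.00000000e+00  0.00000000e+00  1.00000000e+00]]
scene [[536.3349941    0.         315.14604447]
 [  0.         536.3349941  236.39934845]
 [  0.           0.           1.        ]] [[-7.97117975e-01  6.03811700e-01 -3.79007994e-03  4.25200981e+02]
 [ 4.99949942e-01  6.56459745e-01 -5.64898804e-01 -2.13708166e+02]
 [-3.38604472e-01 -4.52185841e-01 -8.25151487e-01  1.39572974e+03]
 [ 0.00000000e+00  0.00000000e+00  0.00000000e+00  1.00000000e+00]]
{'time': 0.1, 'q': array([ 1.30500688e+00,  3.14162443e-01, -4.79680663e-02,  1.21021627e+00,
        7.93776722e-06,  1.57080013e+00]), 'qvel': array([ 0.0003769 , -0.00215653,  0.00071804,  0.00129907, -0.00121137,
       -0.0009564 ]), 'joint_efforts': array([ 3.74896390e-04, -5.40767598e+01,  3.40540767e+01,  1.11616252e-02,
       -2.20885624e-05, -1.78307065e-06]), 'ee_pos': array([157.46278306, 578.42750766, 230.52134675]), 'ee_rot': array([ 1.32505737e-01,  9.91181935e-01, -7.67865537e-04, -1.06652995e-04]), 'contact_force': array([ 0.80841666, -0.17715017, -0.48987965]), 'torque': array([0.00586341, 0.0048179 , 0.00350466]), 'gripper_force': 0.0, 'grip_width': 1.0040494220943579}
```

View pics/top0.png

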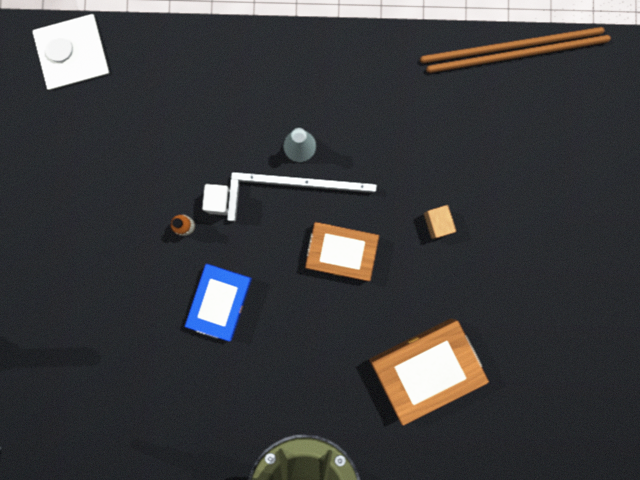

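View pics/scene0.png

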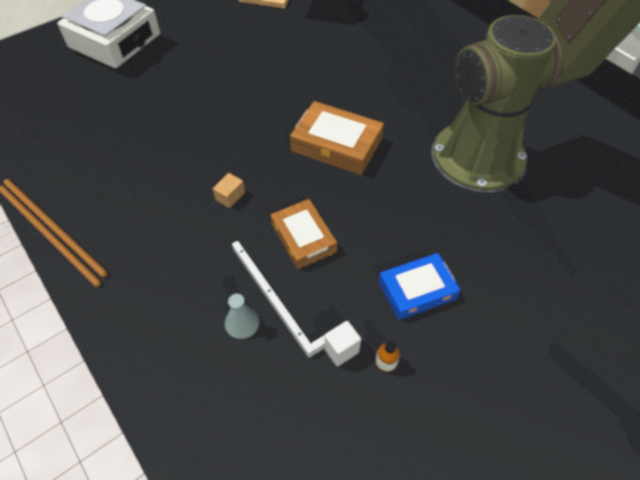

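The top view shows the small brown case at about (342,251), label end to the left. The fence corner is near (236,180), with the long bar running right to (376,188). The reader is at (215,198), the carton at (440,222), the flask at (300,145) and the bottle at (182,225). Next I fit the poses by silhouette.

```bash
cat > h.py <<'E'
from cell import *
import numpy as np, cv2
from scipy.optimize import minimize
def proj(n,P):
    c=camera_info(n); T=np.array(c["camera_from_world"]); p=(T[:3,:3]@np.array(P,float).T).T+T[:3,3]
    p=p@np.array(c["camera_matrix"]).T; return p[:,:2]/p[:,2:]
def box(pose,b):  # pose x,y,yaw ; b x0,x1,y0,y1,z
    x,y,a=pose; c,s=np.cos(a),np.sin(a)
    return [(x+c*u-s*v,y+s*u+c*v,z) for u in b[:2] for v in b[2:4] for z in (0,b[4])]
CASE=[(-50,50,-70,70,40)]; DOCK=[(0,14,-300,14,26),(-90,0,0,14,26)]
S=4
def sil(n,pose,bs):
    m=np.zeros((480*S,640*S),np.uint8)
    for b in bs:
        h=cv2.convexHull(((proj(n,box(pose,b))+.5)*S).astype(np.float32))
        cv2.fillConvexPoly(m,np.round(h*16).astype(np.int32),255,shift=4)
    return cv2.resize(m,(640,480),interpolation=cv2.INTER_AREA)/255.
def fit(masks,p0,bs):
    f=lambda p:sum(np.abs(sil(n,(p[0],p[1],p[2]/100),bs)-m)[w].sum() for n,m,w in masks)
    p=np.array([p0[0],p0[1],p0[2]*100])
    for d in(25,6):
        r=minimize(f,p,method="Nelder-Mead",options=dict(initial_simplex=np.vstack([p]+[p+d*e for e in np.eye(3)]),xatol=.02,fatol=.05)); p=r.x
    return np.array([p[0],p[1],p[2]/100]),r.fun
def near(n,poly):
    m=np.zeros((480,640),np.uint8); cv2.fillPoly(m,[np.int32(poly)],1); return m>0
def brown(f):
    h=cv2.cvtColor(f,cv2.COLOR_RGB2HSV); return (h[...,0]<25)&(h[...,1]>100)&(h[...,2]>60)
def casemask(f,w):
    m=(brown(f)&w).astype(np.uint8); c,_=cv2.findContours(m,0,2); c=max(c,key=cv2.contourArea)
    o=np.zeros_like(m); cv2.fillConvexPoly(o,cv2.convexHull(c),1); return o.astype(float)
E
cat > m.py <<'E'
from h import *
t,s=cv2.imread("pics/top0.png")[:,:,::-1].copy(),cv2.imread("pics/scene0.png")[:,:,::-1].copy()
wt=near("top",[(290,205),(400,205),(400,300),(290,300)]); ws=near("scene",[(262,210),(320,190),(350,250),(300,280)])
for ms in([("top",casemask(t,wt),wt)],[("scene",casemask(s,ws),ws)]):
    print("case",fit(ms,(515,-60,-.1),CASE))
wt=near("top",[(229,165),(390,170),(390,200),(245,195),(245,230),(222,230),(230,215)])
ws=near("scene",[(228,235),(245,235),(310,335),(325,325),(324,352),(306,360)])
for n,f,w in(("top",t,wt),("scene",s,ws)):
    g=np.clip((f.min(2).astype(float)-25)/170,0,1)
    print("dock",n,fit([(n,g*w,w)],(640,140,-.05),DOCK))
E
python3 m.py
```

```text
case (array([ 5.19300221e+02, -6.69722615e+01, -1.73537546e-01]), np.float64(216.78039215686277))
case (array([ 5.18611739e+02, -6.63159782e+01, -1.63257845e-01]), np.float64(130.2156862745098))
dock top (array([ 6.69244242e+02,  1.24656063e+02, -5.71483479e-02]), np.float64(1034.2411764705882))
dock scene (array([ 6.69031837e+02,  1.62424410e+02, -6.08008917e-02]), np.float64(293.8705882352941))
```

```bash
python3 - <<'E'
from h import *
out=[]
for n,o in(("top",(215,150)),("scene",(215,220))):
    f=cv2.imread(f"pics/{n}0.png"); k=4 if n=="top" else 4
    f=f[o[1]:o[1]+150,o[0]:o[0]+190]; f=cv2.resize(f,None,fx=4,fy=4,interpolation=cv2.INTER_CUBIC)
    for pose,bs,col in(((669.1,162.4,-.058),DOCK,(0,0,255)),((519,-66.6,-.168),CASE,(0,255,0))):
        for b in bs:
            P=np.array(box(pose,b)).reshape(2,2,2,3)
            q=P[[0,0,1,1],[0,1,1,0],1]; p=(proj(n,q)-o+.5)*4
            cv2.polylines(f,[np.int32(p)],True,col,1)
    cv2.imwrite(f"pics/ov_{n}.png",f)
E
```

```text
(no output)
```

View pics/ov_top.png

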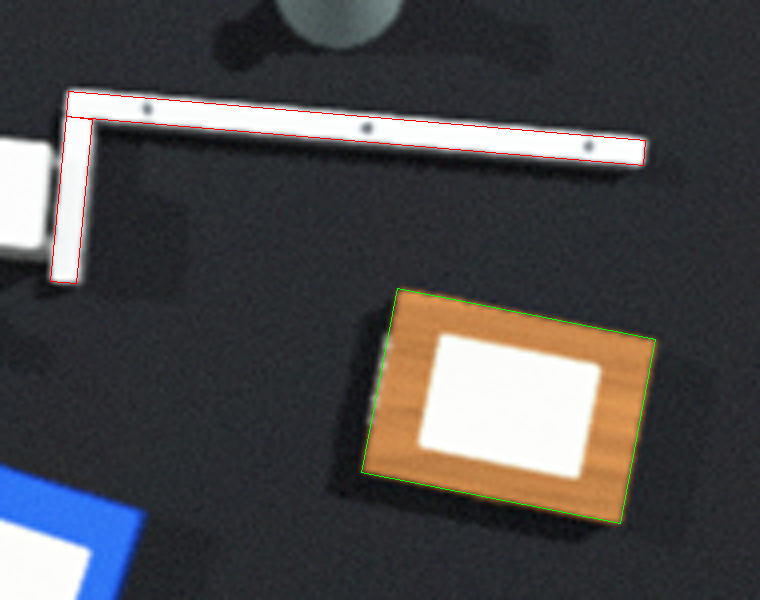

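The overlay fits both lids and bars. That puts the dock at (669,162, yaw −0.058) and the case at about (−137,−237) mm in dock axes, yaw −0.11 relative. First I square the tool to the dock and travel high.

Request:
servo_tool --jaw '[1,1,1,1,1,1,1,1,1,1,1,1]' --pt "0 0 0" --pt "0 0 0" --pt "-3.1 -3.1 0" --pt "-3.1 -3.1 0" --pt "-3.1 -3.1 0" --pt "-3.1 -3.1 0" --pt "-3.1 -3.1 0" --pt "-3.1 -3.1 0" --pt "-3.1 -3.1 0" --pt "-3.1 -3.1 0" --pt "-3.1 -3.1 0" --pt "-3.1 -3.1 0" --yaw '[-0.104,-0.104,0,0,0,0,0,0,0,0,0,0]'

```text
time: 1.3
ee_pos: [449.9, 249.9, 231.1]
ee_rot: [0.029, 1.0, -0.0, -0.0]
contact_force: [0.4, 1.4, -0.8]
grip_width: 1.002
gripper_force: 0.0
```

Request:
servo_tool --jaw '[1,1,1,1,1,1,1,1,1,1]' --pt "0 -4 0" --pt "0 -4 0" --pt "0 -4 0" --pt "0 -4 0" --pt "0 -4 0" --pt "0 -4 0" --pt "0 -4 0" --pt "0 -3 0" --pt "0 0 0" --pt "0 0 0" --yaw '[0,0,0,0,0,0,0,0,0,0]'

```text
time: 2.3
ee_pos: [431.0, -58.2, 231.1]
ee_rot: [0.03, 1.0, 0.0, -0.0]
contact_force: [-0.3, 0.1, -0.6]
grip_width: 1.002
gripper_force: 0.0
```

```bash
cat > d.py <<'E'
from h import *
s=state(); p=s["ee_pos"]; a=-.058; X=np.array([np.cos(a),np.sin(a)]); Y=np.array([-X[1],X[0]])
d=p[:2]-[669.1,162.4]; q=s["ee_rot"]
ty=np.arctan2(q[1]**2-q[0]**2+0,2*q[0]*q[1])  # tool y angle for downward tool
F=s["contact_force"]
print("t",round(s["time"],2),"dock",round(d@X,1),round(d@Y,1),"z",round(p[2],1),"toolx rel dock",round(2*np.arctan2(q[1],q[0])-a,3),"F",round(F[:2]@X,1),round(F[:2]@Y,1),round(F[2],1),"q",np.round(s["q"],2),"w",round(s["grip_width"],2))
E
python3 d.py
```

```text
t 2.3 dock -224.9 -234.1 z 231.1 toolx rel dock 3.14 F -0.4 0.1 -0.6 q [-0.13  0.   -0.42  1.15  0.   -0.07] w 1.0
```

Request:
servo_tool --jaw '[1,1,1,1,1,1,1,1,1,1]' --pt "0 0 4" --pt "0 0 4" --pt "0 0 4" --pt "0 0 4" --pt "0 0 3" --pt "0 0 2" --pt "0 0 1" --pt "0 0 0.5" --pt "0 0 0" --pt "0 0 0" --yaw '[0,0,0,0,0,0,0,0,0,0]'

```text
time: 3.3
ee_pos: [432.2, -57.8, 7.2]
ee_rot: [0.029, 1.0, -0.0, 0.001]
contact_force: [-0.8, 0.3, -0.1]
grip_width: 1.002
gripper_force: 0.0
```

Request:
servo_tool --jaw '[1,1,1,1,1,1,1,1,1,1,1,1]' --pt "-0.4 0 0" --pt "-0.4 0 0" --pt "-0.4 0 0" --pt "-0.4 0 0" --pt "-0.4 0 0" --pt "-0.4 0 0" --pt "-0.4 0 0" --pt "-0.4 0 0" --pt "-0.4 0 0" --pt "-0.4 0 0" --pt "-0.4 0 0" --pt "-0.4 0 0" --yaw '[0,0,0,0,0,0,0,0,0,0,0,0]'

```text
time: 4.5
ee_pos: [479.3, -60.5, 6.2]
ee_rot: [0.029, 1.0, 0.0, -0.0]
contact_force: [-2.1, 0.4, -0.4]
grip_width: 1.003
gripper_force: 1.0
```

```bash
python3 d.py
```

```text
t 4.5 dock -176.5 -233.6 z 6.2 toolx rel dock 3.142 F -2.1 0.3 -0.4 q [-0.13  0.31 -0.62  0.64  0.   -0.07] w 1.0
```

Request:
servo_tool --jaw '[1,1,1,1,1,1,1,1,1,1,1,1]' --pt "-0.4 0 0" --pt "-0.4 0 0" --pt "-0.4 0 0" --pt "-0.4 0 0" --pt "-0.4 0 0" --pt "-0.4 0 0" --pt "-0.4 0 0" --pt "-0.4 0 0" --pt "-0.4 0 0" --pt "-0.4 0 0" --pt "-0.4 0 0" --pt "-0.4 0 0" --yaw '[0,0,0,0,0,0,0,0,0,0,0,0]'

```text
time: 5.7
ee_pos: [527.4, -63.5, 6.3]
ee_rot: [0.029, 1.0, 0.0, -0.0]
contact_force: [-2.5, 0.1, -1.1]
grip_width: 1.0
gripper_force: 1.0
```

```bash
python3 d.py; python3 - <<'E'
from h import *
f=grab_frame("top"); cv2.imwrite("pics/top1.png",cv2.resize(f[140:290,200:400],None,fx=4,fy=4)[:,:,::-1])
E
```

```text
t 5.7 dock -128.3 -233.7 z 6.3 toolx rel dock 3.142 F -2.5 -0.1 -1.1 q [-0.12  0.39 -0.51  0.68  0.   -0.06] w 1.0
```

View pics/top1.png

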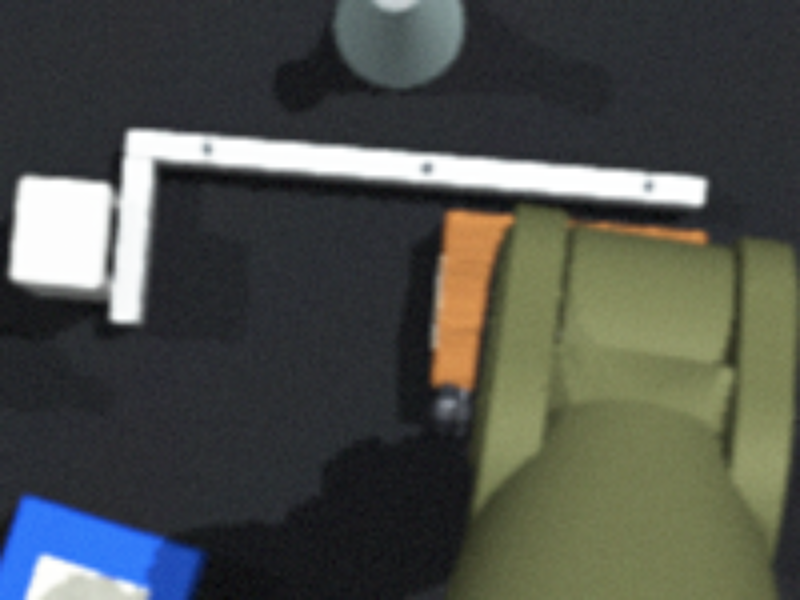

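Squared by the two fingers, the case is a short way off the long bar: its far edge is at row ~212 and the bar's at ~185. Now creep in.

Request:
servo_tool --jaw '[1,1,1,1,1,1,1,1]' --pt "-0.2 0 0" --pt "-0.2 0 0" --pt "-0.2 0 0" --pt "-0.2 0 0" --pt "-0.2 0 0" --pt "-0.2 0 0" --pt "-0.1 0 0" --pt "-0.1 0 0" --yaw '[0,0,0,0,0,0,0,0]'

```text
time: 6.55
ee_pos: [541.1, -64.3, 6.3]
ee_rot: [0.029, 1.0, -0.0, -0.0]
contact_force: [-4.4, 0.8, 4.3]
grip_width: 1.0
gripper_force: 2.2
```

Request:
servo_tool --jaw '[1,1,1]' --pt "-0.1 0 0" --pt "-0.1 0 0" --pt "-0.1 0 0" --yaw '[0,0,0]'

```text
time: 6.85
ee_pos: [544.2, -64.5, 6.3]
ee_rot: [0.029, 1.0, 0.0, -0.0]
contact_force: [-3.6, -0.1, 3.1]
grip_width: 0.997
gripper_force: 2.0
```

Request:
servo_tool --jaw '[1,1,1]' --pt "-0.1 0 0" --pt "-0.1 0 0" --pt "0 0 0" --yaw '[0,0,0]'

```text
time: 7.15
ee_pos: [544.4, -64.5, 6.0]
ee_rot: [0.029, 1.0, 0.0, -0.001]
contact_force: [-8.1, 0.9, 5.7]
grip_width: 0.999
gripper_force: 4.0
```

Contact with the long bar is confirmed: the tool stopped and the force rose to 8 N. Back off, lift, go round to the −y end and turn the tool.

Request:
servo_tool --jaw '[1,1,1,1,1,1,1,0.2,0.2,0.2,0.2,0.2]' --pt "0.5 0 0" --pt "1 0 0" --pt "1.5 0 0" --pt "0 0 -3" --pt "0 0 -4" --pt "0 0 -3" --pt "0 -3 0" --pt "-3 -3 0" --pt "-3 -3 0" --pt "-3.1 -1.9 0" --pt "0 0 0" --pt "0 0 0" --yaw '[0,0,0,0,0,0,0,0,0,0,0.14,0.14]'

```text
time: 8.35
ee_pos: [601.7, -178.0, 106.0]
ee_rot: [0.171, 0.985, -0.0, 0.001]
contact_force: [-0.4, 0.8, 0.8]
grip_width: 0.6
gripper_force: 0.0
```

Request:
servo_tool --jaw '[0.2,0.2,0.2,0.2,0.2,0.2,0.2,0.2,0.2,0.2,0.2]' --pt "0 0 0" --pt "0 0 0" --pt "0 0 0" --pt "0 0 0" --pt "0 0 0" --pt "0 0 0" --pt "0 0 0" --pt "0 0 0" --pt "0 0 0" --pt "0 0 0" --pt "0 0 0" --yaw '[0.14,0.14,0.14,0.14,0.14,0.14,0.14,0.14,0.14,0.03,0]'

```text
time: 9.45
ee_pos: [600.8, -177.0, 106.4]
ee_rot: [0.726, 0.687, 0.0, 0.0]
contact_force: [0.8, 0.5, -0.8]
grip_width: 0.603
gripper_force: 0.0
```

```bash
python3 d.py; python3 - <<'E'
from h import *
f=grab_frame("top"); cv2.imwrite("pics/top2.png",cv2.resize(f[130:330,200:467],None,fx=3,fy=3)[:,:,::-1])
E
```

```text
t 9.45 dock -48.5 -342.8 z 106.4 toolx rel dock 1.574 F 0.7 0.6 -0.8 q [-0.29  0.43 -0.17  0.97  0.    1.34] w 0.6
```

View pics/top2.png

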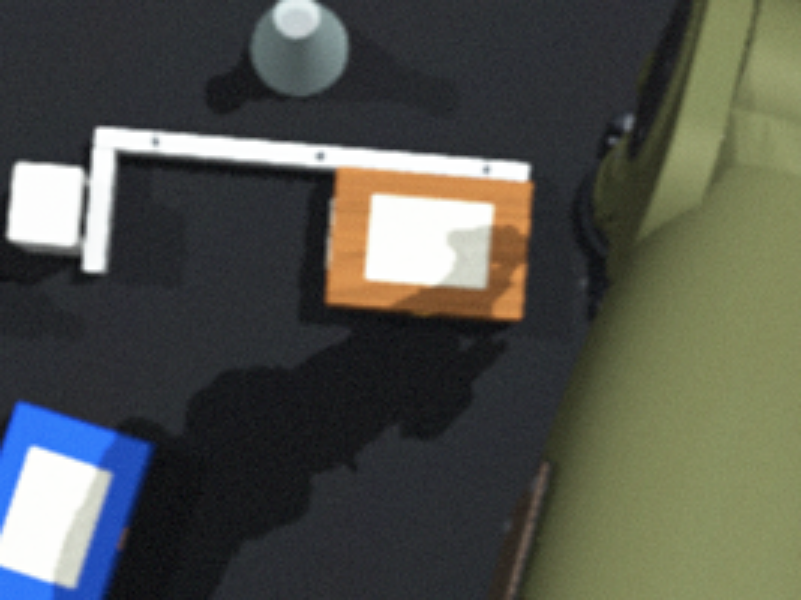

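Case flush along the long bar, its −y end at (527,250) and clear of the gripper. Descend and push along dock +y.

Request:
servo_tool --jaw '[0.2,0.2,0.2,0.2,0.2,0.2,0.2]' --pt "0 -0.2 3" --pt "0 0 3" --pt "0 0 2" --pt "0 0 1.2" --pt "0 0 0.6" --pt "0 0 0" --pt "0 0 0" --yaw '[0.003,0,0,0,0,0,0]'

```text
time: 10.2
ee_pos: [599.6, -177.1, 9.3]
ee_rot: [0.728, 0.686, 0.0, 0.001]
contact_force: [0.6, 0.9, 0.3]
grip_width: 0.601
gripper_force: 0.0
```

Request:
servo_tool --jaw '[0.2,0.2,0.2,0.2,0.2,0.2,0.2,0.2,0.2,0.2,0.2,0.2]' --pt "0.4 0 0" --pt "0.4 0 0" --pt "0.4 0 0" --pt "0.4 0 0" --pt "0.4 0 0" --pt "0.4 0 0" --pt "0.4 0 0" --pt "0.4 0 0" --pt "0.4 0 0" --pt "0.4 0 0" --pt "0.4 0 0" --pt "0.4 0 0" --yaw '[0,0,0,0,0,0,0,0,0,0,0,0]'

```text
time: 11.4
ee_pos: [601.4, -128.8, 8.3]
ee_rot: [0.728, 0.686, -0.0, 0.0]
contact_force: [-0.5, -3.2, 0.4]
grip_width: 0.6
gripper_force: 1.6
```

```bash
python3 d.py
```

```text
t 11.4 dock -50.7 -294.6 z 8.3 toolx rel dock 1.569 F -0.3 -3.2 0.4 q [-0.21  0.51 -0.3   0.76 -0.    1.42] w 0.6
```

Pushing steadily at 3 N; about 143 mm remain.

Request:
servo_tool --jaw '[0.2,0.2,0.2,0.2,0.2,0.2,0.2,0.2,0.2,0.2,0.2,0.2]' --pt "0.5 0 0" --pt "0.5 0 0" --pt "0.5 0 0" --pt "0.5 0 0" --pt "0.5 0 0" --pt "0.5 0 0" --pt "0.5 0 0" --pt "0.5 0 0" --pt "0.5 0 0" --pt "0.5 0 0" --pt "0.5 0 0" --pt "0.5 0 0" --yaw '[0,0,0,0,0,0,0,0,0,0,0,0]'

```text
time: 12.6
ee_pos: [605.0, -68.7, 8.3]
ee_rot: [0.728, 0.686, -0.0, -0.0]
contact_force: [-2.0, -4.1, 0.3]
grip_width: 0.603
gripper_force: 1.9
```

Request:
servo_tool --jaw '[0.2,0.2,0.2,0.2,0.2,0.2,0.2,0.2,0.2,0.2,0.2,0.2]' --pt "0.5 0 0" --pt "0.5 0 0" --pt "0.5 0 0" --pt "0.5 0 0" --pt "0.5 0 0" --pt "0.5 0 0" --pt "0.5 0 0" --pt "0.5 0 0" --pt "0.5 0 0" --pt "0.5 0 0" --pt "0.5 0 0" --pt "0.5 0 0" --yaw '[0,0,0,0,0,0,0,0,0,0,0,0]'

```text
time: 13.8
ee_pos: [608.5, -8.8, 8.3]
ee_rot: [0.728, 0.686, -0.0, -0.0]
contact_force: [-2.8, -3.6, 2.6]
grip_width: 0.601
gripper_force: 2.2
```

Request:
servo_tool --jaw '[0.2,0.2,0.2,0.2,0.2,0.2,0.2]' --pt "0.3 0 0" --pt "0.3 0 0" --pt "0.2 0 0" --pt "0.2 0 0" --pt "0.2 0 0" --pt "0.2 0 0" --pt "0.2 0 0" --yaw '[0,0,0,0,0,0,0]'

```text
time: 14.5
ee_pos: [609.5, 6.9, 8.3]
ee_rot: [0.728, 0.686, -0.0, -0.0]
contact_force: [-2.6, -4.5, 1.5]
grip_width: 0.597
gripper_force: 2.4
```

```bash
python3 d.py
```

```text
t 14.5 dock -50.5 -158.7 z 8.3 toolx rel dock 1.569 F -2.3 -4.7 1.5 q [ 0.01  0.5  -0.31  0.76 -0.    1.64] w 0.6
```

Request:
servo_tool --jaw '[0.2,0.2,0.2,0.2,0.2,0.2]' --pt "0.1 0 0" --pt "0.1 0 0" --pt "0.1 0 0" --pt "0.1 0 0" --pt "0.1 0 0" --pt "0.1 0 0" --yaw '[0,0,0,0,0,0]'

```text
time: 15.1
ee_pos: [609.7, 12.8, 8.2]
ee_rot: [0.728, 0.686, -0.0, -0.0]
contact_force: [-3.1, -5.7, 1.8]
grip_width: 0.6
gripper_force: 2.4
```

Request:
servo_tool --jaw '[0.2,0.2,0.2]' --pt "0.1 0 0" --pt "0.1 0 0" --pt "0 0 0" --yaw '[0,0,0]'

```text
time: 15.4
ee_pos: [609.9, 14.9, 8.3]
ee_rot: [0.728, 0.686, -0.0, -0.0]
contact_force: [-3.4, -4.4, 1.6]
grip_width: 0.598
gripper_force: 2.3
```

```bash
python3 d.py
```

```text
t 15.4 dock -50.5 -150.7 z 8.3 toolx rel dock 1.569 F -3.2 -4.6 1.6 q [ 0.02  0.5  -0.31  0.76 -0.    1.66] w 0.6
```

Not yet on the short bar (force unchanged); a few more millimetres.

Request:
servo_tool --jaw '[0.2,0.2,0.2]' --pt "0.1 0 0" --pt "0.1 0 0" --pt "0 0 0" --yaw '[0,0,0]'

```text
time: 15.7
ee_pos: [609.9, 14.9, 8.3]
ee_rot: [0.728, 0.685, -0.002, 0.001]
contact_force: [-4.2, -11.3, 2.9]
grip_width: 0.598
gripper_force: 5.4
```

Request:
servo_tool --jaw '[0.2,0.2]' --pt "0.1 0 0" --pt "0 0 0" --yaw '[0,0]'

```text
time: 15.9
ee_pos: [609.9, 14.9, 8.3]
ee_rot: [0.728, 0.685, -0.002, 0.002]
contact_force: [-2.4, -13.6, 2.7]
grip_width: 0.603
gripper_force: 7.0
```

Seated on the short bar (13.6 N, stopped). Back off, then go round for a gentle seating push on the long side.

Request:
servo_tool --jaw '[0.2,0.2,0.2,0.2,0.2,0.2,0.2,0.2,0.2,0.2,0.2]' --pt "-0.5 0 0" --pt "-1 0 0" --pt "-1.5 0 0" --pt "0 0 -3" --pt "0 0 -4" --pt "0 0 -3" --pt "0 -3.5 0" --pt "3.5 -3 0" --pt "3.8 -1.5 0" --pt "3.8 0 0" --pt "0 0 0" --yaw '[0,0,0,0,0,0,0,0,0,0,0]'

```text
time: 17.0
ee_pos: [535.8, 106.9, 108.9]
ee_rot: [0.727, 0.687, 0.002, -0.0]
contact_force: [0.2, -0.3, 0.2]
grip_width: 0.598
gripper_force: 0.0
```

Request:
servo_tool --jaw '[1,1,1,1,1,1,1,1,1,1,1,1]' --pt "0 0 0" --pt "0 0 0" --pt "0 0 0" --pt "0 0 0" --pt "0 0 0" --pt "0 0 0" --pt "0 0 0" --pt "0 0 0" --pt "0 0 0" --pt "0 0 0" --pt "0 0 0" --pt "0 0 0" --yaw '[-0.14,-0.14,-0.14,-0.14,-0.14,-0.14,-0.14,-0.14,-0.14,-0.14,-0.14,-0.03]'

```text
time: 18.2
ee_pos: [535.8, 102.5, 108.3]
ee_rot: [0.03, 1.0, 0.0, 0.0]
contact_force: [-0.1, 0.5, -0.2]
grip_width: 0.997
gripper_force: 0.0
```

```bash
python3 d.py;  python3 - <<'E'
from h import *
f=grab_frame("top"); cv2.imwrite("pics/top3.png",cv2.resize(f[130:330,150:417],None,fx=3,fy=3)[:,:,::-1])
E
```

```text
t 18.2 dock -129.6 -67.5 z 108.3 toolx rel dock 3.14 F -0.2 0.5 -0.2 q [ 0.19  0.29 -0.37  0.91  0.    0.25] w 1.0
```

View pics/top3.png

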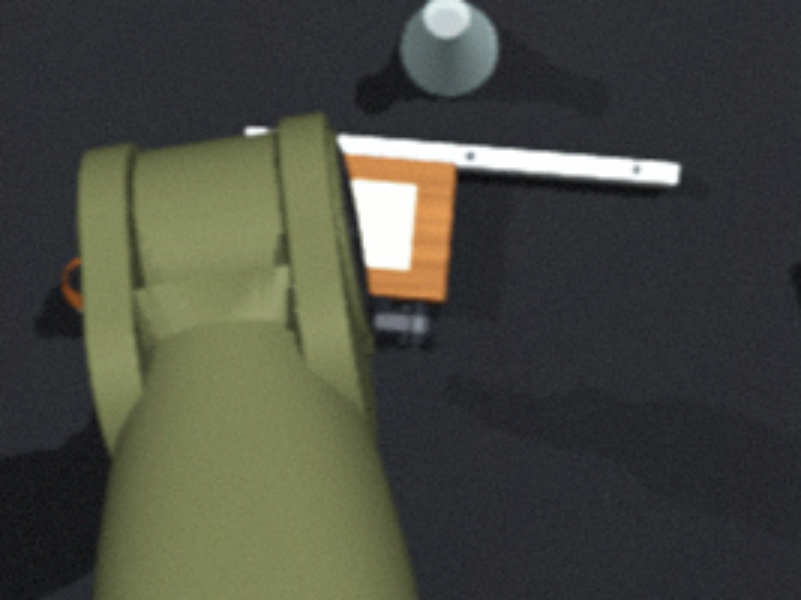

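The case looks flush to the long bar (edge at row ~160). Descend on its near side and press gently.

Request:
servo_tool --jaw '[1,1,1,1,1,1,1]' --pt "0 -0.2 3" --pt "0 0 3" --pt "0 0 2" --pt "0 0 1.4" --pt "0 0 0.7" --pt "0 0 0" --pt "0 0 0" --yaw '[0,0,0,0,0,0,0]'

```text
time: 18.95
ee_pos: [535.8, 101.4, 7.9]
ee_rot: [0.031, 1.0, 0.0, 0.0]
contact_force: [0.0, -0.6, -0.9]
grip_width: 1.001
gripper_force: 0.0
```

Request:
servo_tool --jaw '[1,1,1,1,1,1,1,1]' --pt "-0.3 0 0" --pt "-0.3 0 0" --pt "-0.3 0 0" --pt "-0.3 0 0" --pt "-0.3 0 0" --pt "-0.2 0 0" --pt "-0.1 0 0" --pt "0 0 0" --yaw '[0,0,0,0,0,0,0,0]'

```text
time: 19.75
ee_pos: [553.3, 100.4, 7.2]
ee_rot: [0.03, 1.0, -0.0, -0.0]
contact_force: [-0.3, -0.2, 0.1]
grip_width: 1.001
gripper_force: 0.0
```

Request:
servo_tool --jaw '[1,1]' --pt "-0.1 0 0" --pt "0 0 0" --yaw '[0,0]'

```text
time: 19.95
ee_pos: [553.9, 100.3, 7.2]
ee_rot: [0.03, 1.0, -0.0, -0.0]
contact_force: [-0.6, -0.6, -0.4]
grip_width: 1.0
gripper_force: 0.2
```

```bash
python3 d.py
```

```text
t 19.95 dock -111.4 -68.7 z 7.2 toolx rel dock 3.139 F -0.5 -0.6 -0.4 q [ 0.18  0.43 -0.43  0.71  0.    0.24] w 1.0
```

Request:
servo_tool --jaw '[1,1,1]' --pt "-0.1 0 0" --pt "-0.1 0 0" --pt "0 0 0" --yaw '[0,0,0]'

```text
time: 20.25
ee_pos: [554.0, 100.4, 6.9]
ee_rot: [0.03, 1.0, 0.0, -0.002]
contact_force: [-6.5, 0.4, 4.3]
grip_width: 0.999
gripper_force: 3.2
```

Request:
servo_tool --jaw '[1,1]' --pt "-0.1 0 0" --pt "0 0 0" --yaw '[0,0]'

```text
time: 20.45
ee_pos: [554.0, 100.4, 6.8]
ee_rot: [0.03, 1.0, 0.0, -0.003]
contact_force: [-9.3, 0.9, 6.1]
grip_width: 0.995
gripper_force: 4.4
```

The long side was already seated: the force rose at once with no travel. Retreat and check.

Request:
servo_tool --jaw '[1,1,1,1,1,1,1,1,1,1,1,1]' --pt "0.5 0 0" --pt "1 0 0" --pt "1.5 0 0" --pt "0 0 -4" --pt "0 0 -4.5" --pt "0 0 -4.5" --pt "0 -4 -3" --pt "0 -4.8 0" --pt "0 -4.8 0" --pt "0 -4.8 0" --pt "0 -4.8 0" --pt "0 -4.8 0" --yaw '[0,0,0,0,0,0,0,0,0,0,0,0]'

```text
time: 21.65
ee_pos: [509.8, -179.3, 167.6]
ee_rot: [0.03, 1.0, -0.0, 0.001]
contact_force: [0.3, 0.1, -0.3]
grip_width: 1.0
gripper_force: 0.0
```

```bash
cat > m2.py <<'E'
from h import *
t=grab_frame("top"); s=grab_frame("scene"); cv2.imwrite("pics/t4.png",t[:,:,::-1]); cv2.imwrite("pics/s4.png",s[:,:,::-1])
home=(669.1-49.9-4.06,162.4+2.9-69.9,-.058)
wt=near("top",[(232,175),(325,185),(325,260),(228,260)]); ws=near("scene",[(240,290),(320,245),(360,320),(300,360)])
for n,f,w in(("top",t,wt),("scene",s,ws)):
    print(n,fit([(n,casemask(f,w),w)],home,CASE)[0]-home)
a=np.vstack([cv2.resize(t[130:280,160:360],(400,300),interpolation=2),cv2.resize(s[215:365,220:420],(400,300),interpolation=2)])
b=cv2.resize(t,(400,300),interpolation=3); c=cv2.resize(s,(400,300),interpolation=3)
cv2.imwrite("pics/fin.png",np.hstack([a,np.vstack([b,c])])[:,:,::-1])
E
python3 m2.py; python3 d.py
```

```text
top [ 0.30633441 -0.39753535 -0.00656875]
scene [-4.84890375e+00 -4.49432634e+00  2.14296569e-03]
t 21.75 dock -139.1 -353.8 z 167.5 toolx rel dock 3.132 F -0.3 0.9 -0.2 q [-0.34  0.24 -0.3   1.03 -0.   -0.28] w 1.0
```

View pics/fin.png

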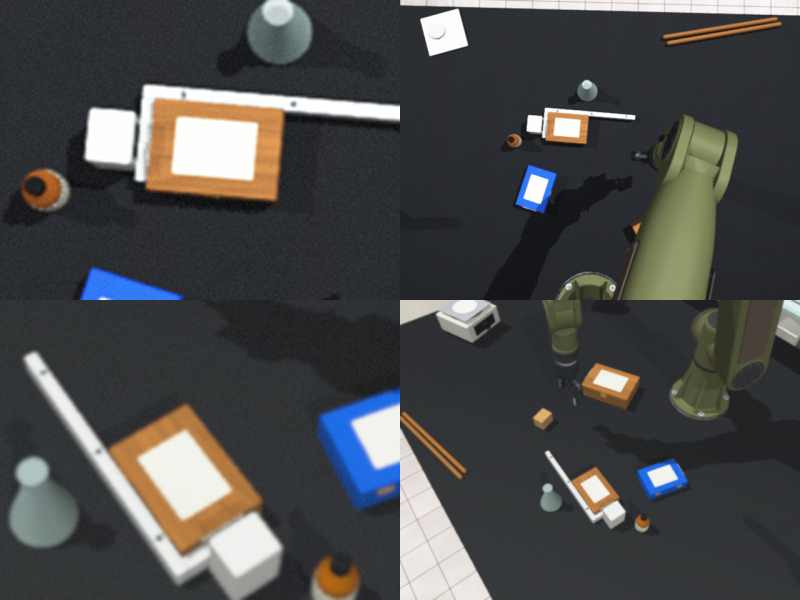

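The case sits flush in the corner: the top-view fit is within about 0.5 mm and 0.007 rad of home. The scene fit is biased because the fence and reader hide part of the case. The flask, bottle and carton have not moved, and the arm is clear.

```bash
python3 -c "
from cell import *
print(close_job())"
```

```text
the job is handed in; nothing more can be done
None
```

The slide case is home in the fence corner, seated against both bars with steady pushes of at most about 14 N; the flask, bottle and carton look unmoved, and the job was handed in at about 22 s with the arm clear.

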